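# Stand the table easel up

## Robot

A 6-joint arm with a two-finger parallel gripper is mounted at the origin on the work surface. World frame = base frame: x ahead of the robot, y to its left, z up, the work surface at z = 0. Lengths are in m, angles in rad, forces in N, time in s.
With the tool pointing down it reaches from about 0.375 to 0.9 m from the base axis. Payload 3.1 kg.
Tool frame: the origin (TCP) lies midway between the tips of the shut fingers; the grasp point (between the pads) lies grip_point_offset behind it (grip_point_offset is the distance from the TCP to the grasp point, in m); y points along the fingers, z is the direction in which the jaws open and shut, and the axes are right-handed (so a half turn about y gives the same grasp; the last joint's range is limited). The gripper opens to 87 mm and grips with 3 to 60 N. Pads are 19 mm wide; open, the fingers measure 117 mm over their backs; the gripper's body (75 mm by 190 mm) begins 51 mm behind the grasp point.
Start: joints at [1.113, 0.527, 1.433, -0, 1.181, -0.178], TCP at [0.173, 0.601, 0.223] pointing down, gripper open.
Joint ranges: [-3.08, 3.08], [-0.75, 2.2], [0.22, 2.44], [-1.43, 4.57], [0, 2.65], [-2.85, 2.85]. Speed limits (rad/s): [2.79, 2.79, 3.14, 3.14, 3.14, 3.14].

## Interface

Orientations are given as a unit quaternion [x, y, z, w].
In Python, from rig import * gives the robot as it stands.
- The arm moves only by the tool jog_arm, never from a script. Its argument "increments" is a list that holds one entry, the list of rows, each a list of 7 numbers: the turn, a rotation vector about the world's x, y, z in degrees, then the shift along the world's x, y, z in m, then the closure, from -1 (fully open) to 1 (shut), so that 0 is half open. In form: [[[rx, ry, rz, x, y, z, jaw], ...]]. A call has 1 to 8 rows; each row is the pose to reach, as a shift and turn from the pose measured when the call began; what a row does not reach only later rows make up. A row lasts 1/10 s, in which the tool goes at most 50 mm and 8.59 degrees, less where a joint would pass 70% of its speed; a pose out of reach is approached as far as the arm can. A call with a gripper value outside its range is refused whole. The fingers move at their own pace and stop on an object; "squeeze" is the grip in N (left out, the last holds). Time passes only in rows, so rows that repeat a pose let the fingers close. It gives the time, the measured TCP pose, the force and the opening at its end, in the units of the state.
- get_obs(): the state, without advancing time (a new reading comes with each control period).
- camera(name): name is "side" or "top"; returns the picture (400x640x3 uint8, red, green, blue); there is no depth.
- camera_info(name): a dict with "K" (3x3 intrinsics, pixels), "R" (3x3) and "t" (3): a world point X has camera coordinates R X + t. Camera axes: x right, y down, z forward; pixel columns grow to the right and rows downward; lengths in m; the calibration is good to about 2 mm. A picture is of the moment at which its call begins. camera_info takes no time and is no camera call.
- hand_in(): hands the job in, once; it reports no verdict.
The state is a dict: "time": time; "q": joint angles; "joint_velocities": joint speeds; "joint_torque": joint torques, N m; "position": TCP position; "tool_rot": TCP orientation; "ft_force": force on the tool from outside, world axes, zero at the start; "moment": the same for the moment, N m; "grip_width": finger opening in m.
Only numpy, scipy, OpenCV 4.12 (cv2) and the standard library are available. Lean on these libraries where they do the work, as an engineer would, in place of code of your own. Each camera call takes 0.05 s, during which the arm holds its last target.

## Task

The small table easel has tipped forward with its leg still folded up. Flip the leg over centre so that it drops right down behind the easel; then take the frame by its round top rail, bring it upright, and finish while still holding it there by the rail, as it is front-heavy and tips over again if let go. Do not touch the wet painting, and leave the studio things standing around as they are.

Things in the scene. Friction and masses are not known exactly. Their poses are not given: they have to be found in the camera images.
- easel: Base board of the table easel, plywood 220 x 320 x 20 mm, fixed to the table; its origin is on the table under the frame's hinge line. Its own +x is the easel's front (the painting's side, away from the robot), +y runs along the hinge to the side where the leg is, z up. It can stand turned by up to about 0.45 rad. The board reaches from x = -120 to +100 mm and y = -160 to +160 mm.
- frame_hinge (a point): Middle of the frame's hinge line, 35 mm above the table, straight above the base's origin. The hinge axis is the base's y.
- frame (a joint): Tipping angle of the frame about its hinge, rad: 0 = upright, positive = tipped to the front (base +x); it starts at 0.38, on its front stop; with the leg folded it can go 0.15 past upright (negative). No catch: it always tips to the front when let go; holding it upright at the rail takes about 1 N. Two wooden uprights 18 mm square, 218 mm over all; about 1 kg with painting and steel-edged shelf.
- top_rail (a point): The frame's round wooden top rail, 18 mm diameter, 230 mm long along the base's y; origin at its middle, 225 mm from the hinge line (so 260 mm above the table when upright). It turns with the frame. Below it the frame is open for 60 mm before the painting's top edge. The leg stands beyond its +y end.
- painting (a point): Wet painting (196 x 130 mm, 16 mm thick, white edges, blue seascape on the front) fixed on the frame's front over a narrow shelf; origin at the middle of its lower edge, 23 mm above the hinge line and 18 mm in front of it with the frame upright. Not to be touched.
- leg (a joint): Angle of the easel's leg, rad: 0 = folded up, parallel to the uprights, against its stop; growing as it swings over the top to the back (base -x, towards the robot) and down; 2.6 = fully down against its other stop. It swings freely: it falls back to 0 until it passes the vertical (about 0.38 with the frame tipped), and from there falls down to 2.6 by itself in about a second.
- leg_pivot (a point): The leg's pivot: on the outside of the frame's +y upright, 125 mm from the hinge line and 131 mm from the middle along y. Axis along the base's y. The leg is a steel rod of 12 mm diameter and about 0.12 kg; its middle line is 22 mm outside the upright's outer face.
- leg_foot (a point): Centre of the leg's rubber foot, a ball 22 mm in diameter at the free end of the leg, 150 mm from the pivot. While folded it stands beside the frame and above the top rail. With the leg down and the frame upright it just stands on the base board behind and grips it, so the leg stops the frame from going further back, but not from tipping to the front.
- tape_roll: Bystander: paper tape roll lying on the base board, 76 mm diameter, 22 mm high; origin under its centre.
- tube_small: Bystander: small paint tube lying on the base board, 75 mm long, 20 mm high; origin under its centre.
- tube_big: Bystander: large paint tube lying on the table, 120 mm long, 20 mm high; origin under its centre.
- paint_bottle: Bystander: white paint bottle, 70 mm diameter, 190 mm tall; origin under its centre.
- stick_pot: Bystander: clear pot of wooden sticks, 82 mm diameter, 190 mm tall with the sticks; origin under its centre.
- mix_bowl: Bystander: white bowl, 120 mm diameter, 50 mm high; origin under its centre.
- water_jar: Bystander: glass jar with a steel lid, 72 mm diameter, 90 mm tall; origin under its centre.
- brush: Bystander: brush lying on the table, 200 mm long; origin near its middle.

How it is judged:
By the outcome, as a careful person would: the job done as asked, in the order asked, and still so for the second after the job is handed in, while the arm keeps its last pose, push and grip.
It also fails if it takes over 48 s, if anything falls off the work surface, if the arm or the gripper's body presses on something with over 40 N, if the wrist force passes 120 N, or if a joint passes its speed limit or range.

## Working session

There is one attempt and no reset: what is moved stays moved. The work goes in short steps, Python scripts to look and compute and a tool call to move; the robot and the scene stay as the last step left them, time stands still between calls to the robot, and variables do not carry over. Pictures are saved under pics/ and viewed, and the job is handed in when it is done.

Besides the shell and the picture viewer there is one more tool, called after "Emit:" in YAML: its name, and indented under it one key for each argument. jog_arm: Moves the arm, as the interface text tells. Its arguments: {"type":"object","properties":{"increments":{"type":"array","items":{"type":"array","items":{"type":"array","items":{"type":"number"}}}},"squeeze":{"type":"number"}},"required":["increments"]}

```bash
ls; mkdir -p pics; python3 - <<'E'
from rig import *
import cv2,numpy as np
o=get_obs();print(o)
for n in("side","top"):
    cv2.imwrite(f"pics/{n}0.png",camera(n)[:,:,::-1]);i=camera_info(n);print(n,i)
E
```

```text
pics
{'time': 0.0, 'q': array([ 1.11251445e+00,  5.28450796e-01,  1.43388143e+00, -1.14572810e-06,
        1.18141295e+00, -1.78504910e-01]), 'joint_velocities': array([-0.00049605,  0.00041435, -0.00201318,  0.00019212, -0.00048228,
       -0.00033652]), 'joint_torque': array([-6.87588963e-04, -4.40051007e+01, -1.76589417e+01,  6.33712811e-02,
        5.82104770e-02, -1.60516965e-04]), 'position': array([0.17223662, 0.60004322, 0.22158773]), 'tool_rot': array([ 0.70092196, -0.09883147,  0.09835571, -0.69947616]), 'ft_force': array([ 0.21183497, -0.09041963, -0.41605419]), 'moment': array([-0.02911996, -0.01045221, -0.00125095]), 'grip_width': 0.08719507721398453}
side {'K': array([[486.14106519,   0.        , 325.34483441],
       [  0.        , 486.14106519, 196.38759705],
       [  0.        ,   0.        ,   1.        ]]), 'R': array([[ 0.86243112, -0.50596657,  0.01450476],
       [-0.2760849 , -0.49422419, -0.82432978],
       [ 0.42425192,  0.70692311, -0.56592405]]), 't': array([-0.45992674,  0.30504764,  1.3482307 ])}
top {'K': array([[383.45431678,   0.        , 319.49976639],
       [  0.        , 383.45431678, 196.44925161],
       [  0.        ,   0.        ,   1.        ]]), 'R': array([[-4.50636316e-04, -9.99972177e-01, -7.44591501e-03],
       [-9.92116994e-01,  1.38015124e-03, -1.25307486e-01],
       [ 1.25314276e-01,  7.33075071e-03, -9.92090012e-01]]), 't': array([0.00295258, 0.55828701, 1.57340892])}
```

View pics/side0.png

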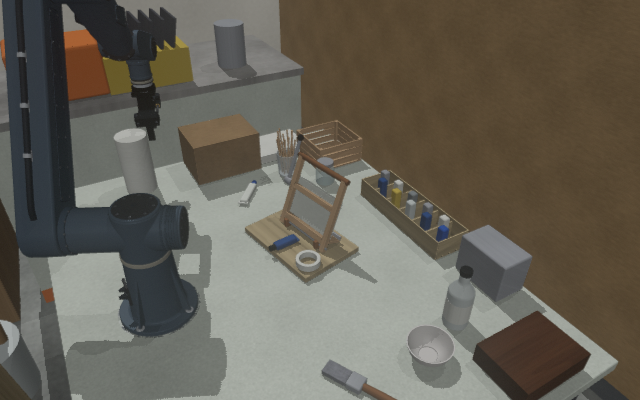

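View pics/top0.png

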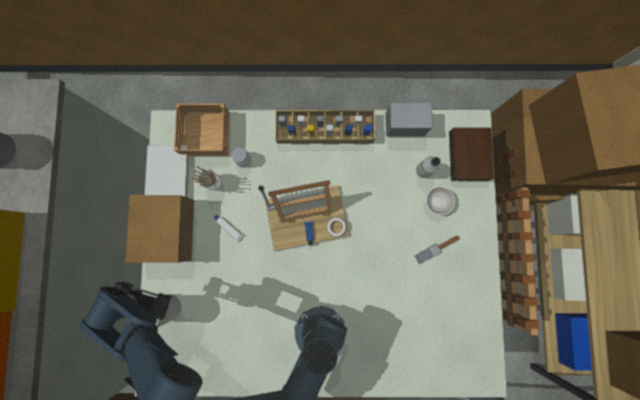

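The side view shows the easel around (310,215), tipped away from the robot. In the top view its board spans (267..350, 185..250), and the leg foot is near (262,189). I'll zoom in.

```bash
python3 - <<'E'
import cv2
a=cv2.imread("pics/side0.png")[120:290,230:370];cv2.imwrite("pics/s0z.png",cv2.resize(a,None,fx=3.5,fy=3.5,interpolation=cv2.INTER_CUBIC))
a=cv2.imread("pics/top0.png")[135:260,195:365];cv2.imwrite("pics/t0z.png",cv2.resize(a,None,fx=4.5,fy=4.5,interpolation=cv2.INTER_CUBIC))
E
```

```text
(no output)
```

View pics/s0z.png

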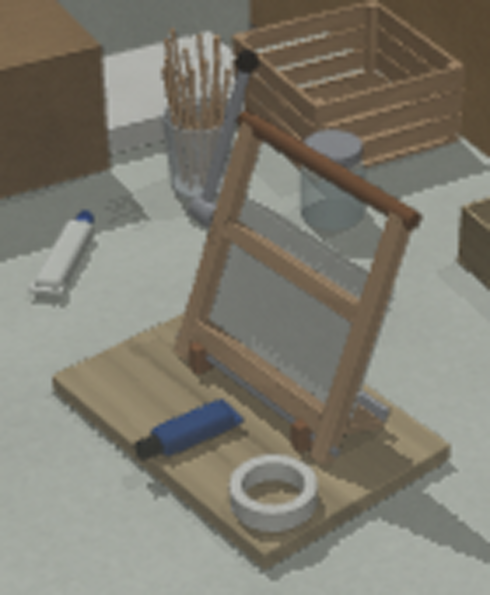

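View pics/t0z.png

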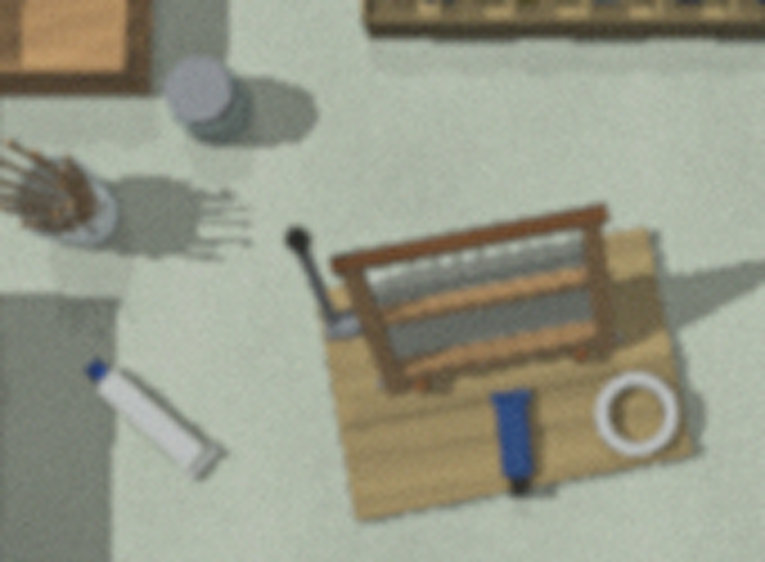

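```bash
cat > h.py <<'E'
from rig import *
import cv2,numpy as np
C={n:camera_info(n) for n in("side","top")}
def P(n):c=C[n];return c["K"]@np.c_[c["R"],c["t"]]
def tri(s,t):
    X=cv2.triangulatePoints(P("side"),P("top"),np.float64(s),np.float64(t)).ravel();X=X[:3]/X[3]
    return X
def pix(n,X):
    p=P(n)@np.append(X,1);return p[:2]/p[2]
def ray(n,uv,z):
    c=C[n];d=c["R"].T@np.linalg.inv(c["K"])@[uv[0],uv[1],1];o=-c["R"].T@c["t"];return o+d*(z-o[2])/d[2]
E
python3 - <<'E'
from h import *
np.set_printoptions(precision=4,suppress=True)
S=lambda u,v:(230+(u+.5)/3.5-.5,120+(v+.5)/3.5-.5)
T=lambda u,v:(195+(u+.5)/4.5-.5,135+(v+.5)/4.5-.5)
for n,s,t in(("foot",(247,62),(297,238)),("railL",(245,120),(335,264)),("railR",(415,218),(606,213)),("pivot",(203,212),(340,326))):
    X=tri(S(*s),T(*t));print(n,X,np.linalg.norm(pix("top",X)-T(*t)),np.linalg.norm(pix("side",X)-S(*s)))
for t in((360,519),(695,455),(650,230)):print(ray("top",T(*t),.02))
for t in((55,382),(266,558),(448,452)):print(ray("side",S(*t),.02))
for n in ("bottle",(428,163)),("x",(0,0)):pass
E
```

```text
foot [0.5578 0.2095 0.2889] 0.21279945727334193 0.14534083056470087
railL [0.5427 0.1858 0.2435] 0.3501288223925595 0.24636272776889762
railR [ 0.5858 -0.0354  0.2466] 0.26447123522194355 0.20401242068582953
pivot [0.5007 0.1937 0.1514] 0.4668933037077401 0.3402040330643432
[0.3359 0.1896 0.02  ]
[ 0.3946 -0.1209  0.02  ]
[ 0.606  -0.0805  0.02  ]
[0.3329 0.1813 0.02  ]
[ 0.3938 -0.1236  0.02  ]
[ 0.6007 -0.0856  0.02  ]
```

```bash
python3 - <<'E'
from h import *
from scipy.spatial.transform import Rotation as R
import rig;print([k for k in dir(rig) if k[0]!='_'])
np.set_printoptions(precision=4,suppress=True)
try: print(grip_point_offset)
except Exception as e: print(e)
o=get_obs();M=R.from_quat(o["tool_rot"]).as_matrix();print(M,o["position"])
z=M[:,2];print("yaw of z deg",np.degrees(np.arctan2(z[1],z[0])),"want",np.degrees(.19))
c,s=np.cos(.19),np.sin(.19);O=np.array([.482,.058]);W=lambda x,y:O+[c*x-s*y,s*x+c*y]
for p in((.16,.137),(.0,.137),(.0835,0),(0,0)):print(p,W(*p), W(*p)-o["position"][:2])
print(ray("top",(240,156),.09),ray("side",(300,137),.19),ray("top",(207,178),.15))
E
```

```text
['Unreachable', 'camera', 'camera_info', 'get_obs', 'grip_point_offset', 'hand_in']
0.0187
[[ 0.9611 -0.0008  0.2761]
 [-0.2761 -0.0018  0.9611]
 [-0.0003 -1.     -0.0019]] [0.1723 0.6001 0.2216]
yaw of z deg 73.97061424729323 want 10.886198107485642
(0.16, 0.137) [0.6132 0.2228] [ 0.441  -0.3774]
(0.0, 0.137) [0.4561 0.1925] [ 0.2839 -0.4076]
(0.0835, 0) [0.564  0.0738] [ 0.3917 -0.5263]
(0, 0) [0.482 0.058] [ 0.3097 -0.5421]
[0.7195 0.3289 0.09  ] [0.6455 0.3806 0.19  ] [0.6174 0.4432 0.15  ]
```

Emit:
jog_arm:
  increments:
    - [[0,0,-8,0,0,0.045,1],[0,0,-16,0,0,0.09,1],[0,0,-24,0.02,-0.017,0.13,1],[0,0,-32,0.05,-0.042,0.16,1],[0,0,-40,0.085,-0.072,0.16,1],[0,0,-48,0.12,-0.102,0.16,1],[0,0,-56,0.155,-0.132,0.16,1],[0,0,-63,0.19,-0.162,0.16,1]]
  squeeze: 20

```text
time: 0.9
position: [0.3631, 0.4366, 0.3814]
tool_rot: [0.545, -0.452, 0.451, -0.544]
ft_force: [1.3, -0.1, 0.2]
grip_width: 0.0312
```

Emit:
jog_arm:
  increments:
    - [[0,0,0,0.034,-0.029,0,1],[0,0,0,0.068,-0.058,0,1],[0,0,0,0.102,-0.087,0,1],[0,0,0,0.136,-0.116,0,1],[0,0,0,0.17,-0.145,0,1],[0,0,0,0.204,-0.174,0,1],[0,0,0,0.238,-0.203,0,1],[0,0,0,0.254,-0.214,0,1]]

```text
time: 1.7
position: [0.6197, 0.2191, 0.3801]
tool_rot: [0.545, -0.453, 0.452, -0.542]
ft_force: [-0.2, -0.5, 0.2]
grip_width: 0.0008
```

```bash
python3 - <<'E'
from h import *
from scipy.spatial.transform import Rotation as R
np.set_printoptions(precision=4,suppress=True)
o=get_obs();M=R.from_quat(o["tool_rot"]).as_matrix();print(M,o["position"],o["q"],o["grip_width"],o["ft_force"])
cv2.imwrite("pics/s1.png",cv2.resize(camera("side")[80:290,200:400,::-1],None,fx=2.8,fy=2.8))
cv2.imwrite("pics/t1.png",cv2.resize(camera("top")[100:280,200:400,::-1],None,fx=3,fy=3))
E
```

```text
[[ 0.1815 -0.003   0.9834]
 [-0.9834 -0.002   0.1815]
 [ 0.0014 -1.     -0.0033]] [0.6197 0.2191 0.3801] [ 0.1708  0.4543  1.1239 -0.0015  1.5667 -0.0117] 0.0007926459103551409 [-0.1826 -0.4527  0.2418]
```

View pics/s1.png

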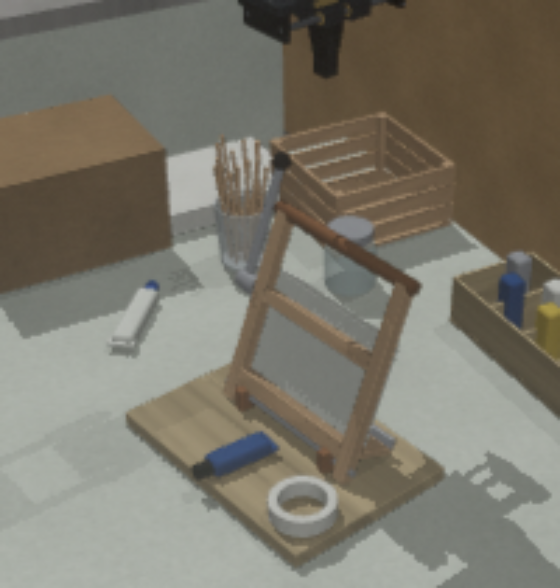

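View pics/t1.png

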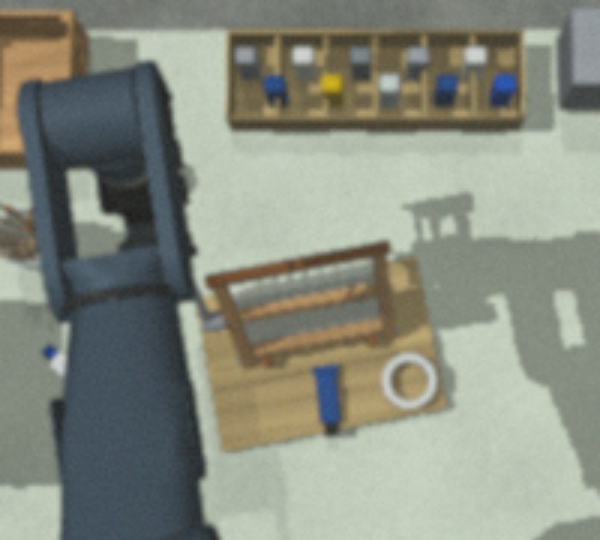

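Emit:
jog_arm:
  increments:
    - [[0,0,0,0,0.002,-0.04,1],[0,0,0,0,0.002,-0.08,1],[0,0,0,0,0.002,-0.115,1],[0,0,0,0,0.002,-0.115,1],[0,0,0,-0.02,-0.002,-0.115,1],[0,0,0,-0.034,-0.0045,-0.115,1],[0,0,0,-0.049,-0.0075,-0.115,1],[0,0,0,-0.064,-0.0103,-0.115,1]]

```text
time: 2.6
position: [0.5552, 0.2107, 0.2674]
tool_rot: [0.544, -0.452, 0.452, -0.544]
ft_force: [0.7, 0.3, 0.7]
grip_width: 0.0006
```

```bash
python3 - <<'E'
from h import *
o=get_obs();print(o["position"],o["ft_force"])
cv2.imwrite("pics/s2.png",cv2.resize(camera("side")[80:290,200:400,::-1],None,fx=2.8,fy=2.8))
E
```

```text
[0.55515308 0.21074499 0.26741252] [0.74704119 0.26216537 0.71544894]
```

View pics/s2.png

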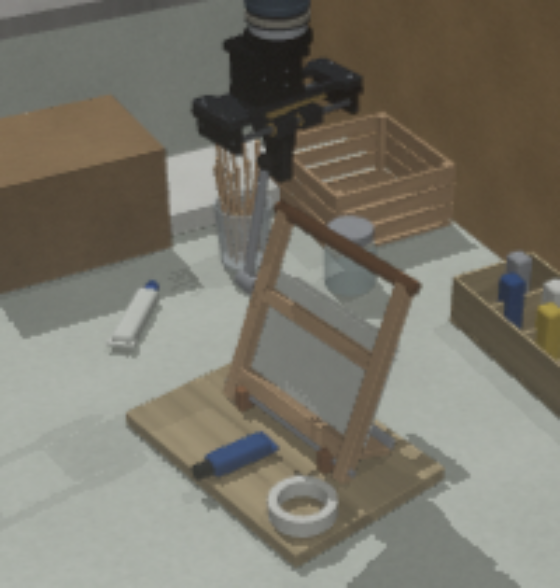

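The rod top now sits at about (263,172), next to the finger, and the black foot is hidden against the black gripper. The leg has been turned part way, so I'll keep pushing.

Emit:
jog_arm:
  increments:
    - [[0,0,0,-0.015,-0.003,0,1],[0,0,0,-0.03,-0.006,0,1],[0,0,0,-0.045,-0.009,0,1],[0,0,0,-0.06,-0.0115,0,1],[0,0,0,-0.075,-0.0145,0,1],[0,0,0,-0.085,-0.0165,0,1],[0,0,0,-0.085,-0.0165,0,1]]

```text
time: 3.35
position: [0.4663, 0.1944, 0.2685]
tool_rot: [0.545, -0.452, 0.451, -0.543]
ft_force: [-0.9, 0.3, -0.6]
grip_width: 0.0002
```

```bash
python3 - <<'E'
from h import *
o=get_obs();print(o["position"],o["ft_force"])
cv2.imwrite("pics/s3.png",cv2.resize(camera("side")[80:290,200:400,::-1],None,fx=2.8,fy=2.8))
E
```

```text
[0.4663113  0.1943709  0.26853996] [-0.91804415  0.2983688  -0.57728186]
```

View pics/s3.png

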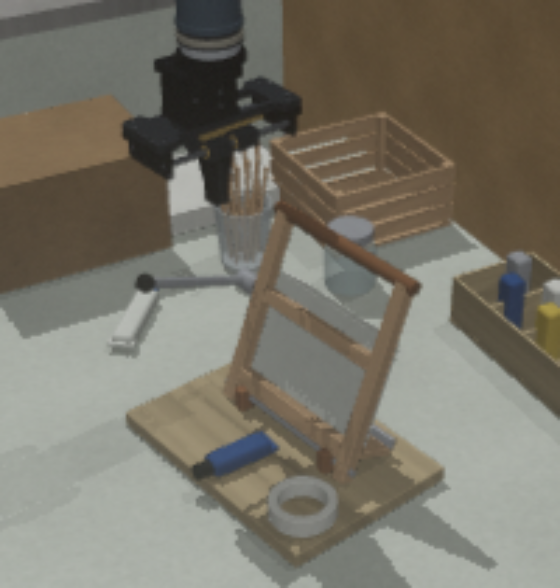

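The leg is past vertical and falling; its foot is at (145,282) in the zoomed view. I'll go over the rail and open the gripper.

Emit:
jog_arm:
  increments:
    - [[0,0,0,0,0,0.045,0],[0,0,0,0,0,0.09,-0.5],[0,0,0,0.025,-0.03,0.1,-1],[0,0,0,0.05,-0.06,0.1,-1],[0,0,0,0.075,-0.09,0.1,-1],[0,0,0,0.098,-0.12,0.1,-1],[0,0,0,0.098,-0.12,0.1,-1],[0,0,0,0.098,-0.12,0.1,-1]]

```text
time: 4.2
position: [0.5663, 0.0739, 0.3682]
tool_rot: [0.544, -0.453, 0.452, -0.543]
ft_force: [-0.1, 0.3, 0.2]
grip_width: 0.0564
```

```bash
python3 - <<'E'
from h import *
o=get_obs();print(o["position"],o["ft_force"],o["grip_width"])
cv2.imwrite("pics/s4.png",cv2.resize(camera("side")[80:290,200:400,::-1],None,fx=2.8,fy=2.8))
E
```

```text
[0.56632807 0.07385994 0.36820443] [-0.07223622  0.31057146  0.18991717] 0.05642710080831183
```

View pics/s4.png

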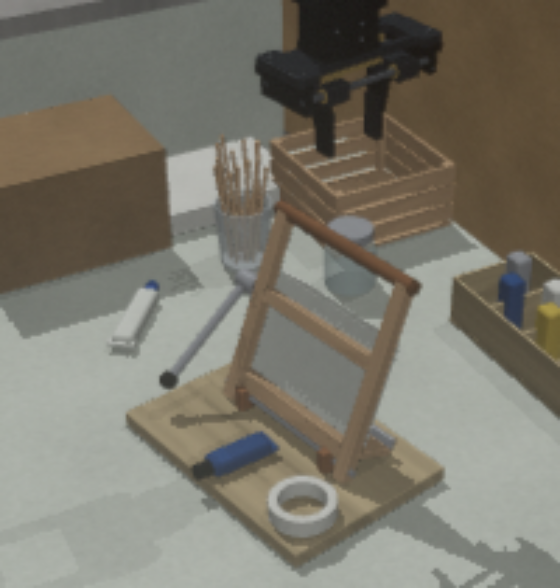

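The leg is hanging down behind the easel, with the foot at (168,380). I'll check that against its predicted stop position and descend once the fingers are fully open.

```bash
cat >> h.py <<'E'
c_,s_=np.cos(.19),np.sin(.19);O_=np.array([.482,.058])
def W(x,y,z):return np.array([O_[0]+c_*x-s_*y,O_[1]+s_*x+c_*y,z])
def foot(f,l):
    a=f-l;return W(.125*np.sin(f)+.15*np.sin(a),.132,.035+.125*np.cos(f)+.15*np.cos(a))
E
python3 - <<'E'
from h import *
print(pix("side",foot(.38,2.6)),pix("side",foot(.38,2.4)),"seen",200+168.5/2.8-.5,80+380.5/2.8-.5)
E
```

```text
[260.11706591 215.5212665 ] [255.65729366 211.06688171] seen 259.67857142857144 215.39285714285714
```

Emit:
jog_arm:
  increments:
    - [[0,0,0,-0.002,0,0,-1],[0,0,0,-0.002,0,0,-1],[0,0,0,-0.002,0,-0.035,-1],[0,0,0,-0.002,0,-0.07,-1],[0,0,0,-0.002,0,-0.105,-1],[0,0,0,-0.002,0,-0.14,-1],[0,0,0,-0.002,0,-0.143,-1],[0,0,0,-0.002,0,-0.143,-1]]

```text
time: 5.05
position: [0.5632, 0.0753, 0.2253]
tool_rot: [0.545, -0.453, 0.451, -0.543]
ft_force: [0.2, 0.5, 0.3]
grip_width: 0.0868
```

```bash
python3 - <<'E'
from h import *
o=get_obs();print(o["position"],o["ft_force"],o["grip_width"])
cv2.imwrite("pics/s5.png",cv2.resize(camera("side")[80:290,200:400,::-1],None,fx=2.8,fy=2.8))
E
```

```text
[0.56324829 0.07527286 0.22530936] [0.22572631 0.51513708 0.30179218] 0.08681020955025917
```

View pics/s5.png

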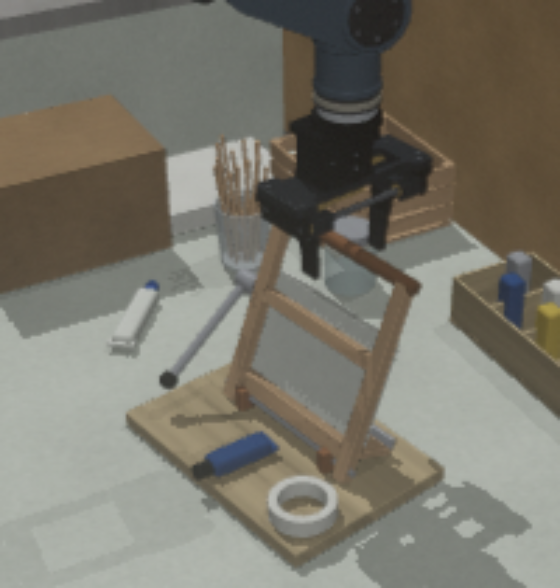

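The leg is at 2.6, with the foot matching its prediction within a pixel. The fingers straddle the rail, one at (312,270) and the other at (380,240). I'll close them.

Emit:
jog_arm:
  increments:
    - [[0,0,0,0,0,0,0.4],[0,0,0,0,0,0,0.7],[0,0,0,0,0,0,0.9],[0,0,0,0,0,0,1],[0,0,0,0,0,0,1],[0,0,0,0,0,0,1],[0,0,0,0,0,0,1],[0,0,0,0,0,0,1]]
  squeeze: 20

```text
time: 5.9
position: [0.5644, 0.0751, 0.2266]
tool_rot: [0.544, -0.452, 0.452, -0.544]
ft_force: [0.4, 0.2, -0.6]
grip_width: 0.031
```

Emit:
jog_arm:
  increments:
    - [[0,0,0,0,0,0,1],[0,0,0,0,0,0,1],[0,0,0,0,0,0,1],[0,0,0,0,0,0,1]]

```text
time: 6.3
position: [0.563, 0.0748, 0.2264]
tool_rot: [0.545, -0.452, 0.451, -0.543]
ft_force: [-4.5, -1.0, 3.2]
grip_width: 0.0171
```

```bash
python3 - <<'E'
from h import *
o=get_obs();print(o["position"],o["ft_force"],o["grip_width"],o["q"])
cv2.imwrite("pics/s6.png",cv2.resize(camera("side")[80:290,200:400,::-1],None,fx=2.8,fy=2.8))
g0=o["position"]
for k in range(9):
    f=.38*(1-k/8); d=f-.38
    r=W(.225*np.sin(f),0,.035+.225*np.cos(f)) # rail
    u=W(.0187*np.sin(d),0,0)-W(0,0,0); p=r-np.array([u[0],u[1],.0187*np.cos(d)])
    if k==0:p0=p
    print(k,np.round(np.degrees(d)*np.array([-s_,c_,0]),2),np.round(p-p0,4))
E
```

```text
[0.56304948 0.07484952 0.22638683] [-4.51794627 -0.99745423  3.22425748] 0.01713042021989573 [-6.41894405e-02  4.47487329e-01  1.57113261e+00 -6.80310023e-04
  1.12627649e+00 -2.48951634e-01]
0 [-0.  0.  0.] [0. 0. 0.]
1 [ 0.51 -2.67 -0.  ] [-0.009  -0.0017  0.0037]
2 [ 1.03 -5.35 -0.  ] [-0.0181 -0.0035  0.0071]
3 [ 1.54 -8.02 -0.  ] [-0.0274 -0.0053  0.0099]
4 [  2.06 -10.69  -0.  ] [-0.0368 -0.0071  0.0123]
5 [  2.57 -13.36  -0.  ] [-0.0463 -0.0089  0.0143]
6 [  3.08 -16.04  -0.  ] [-0.0558 -0.0107  0.0158]
7 [  3.6  -18.71  -0.  ] [-0.0655 -0.0126  0.0168]
8 [  4.11 -21.38  -0.  ] [-0.0751 -0.0145  0.0174]
```

View pics/s6.png

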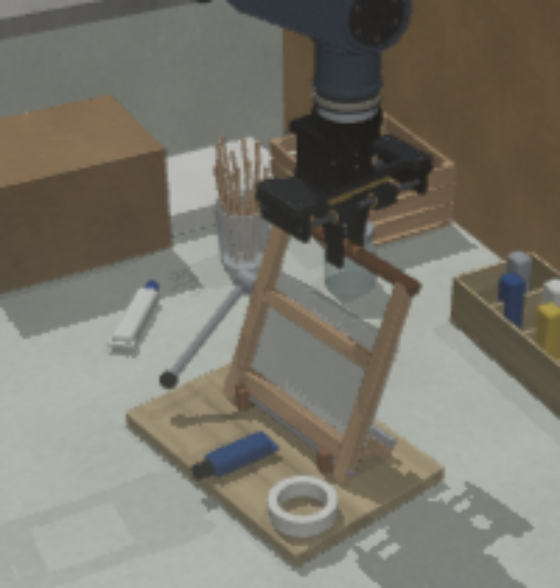

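The rail is gripped (width 17 mm). I'll bring it up along the arc, turning the tool with the frame.

Emit:
jog_arm:
  increments:
    - [[0.3,-1.3,0,-0.0045,-0.0009,0.0018,1],[0.5,-2.7,0,-0.009,-0.0017,0.0037,1],[0.8,-4,0,-0.0136,-0.0026,0.0054,1],[1.0,-5.4,0,-0.0181,-0.0035,0.0071,1],[1.3,-6.7,0,-0.0228,-0.0044,0.0085,1],[1.5,-8,0,-0.0274,-0.0053,0.0099,1],[1.8,-9.4,0,-0.032,-0.0062,0.0111,1],[2.1,-10.7,0,-0.0368,-0.0071,0.0123,1]]

```text
time: 7.15
position: [0.5266, 0.0677, 0.2386]
tool_rot: [-0.489, 0.407, -0.492, 0.594]
ft_force: [1.1, 0.5, -4.3]
grip_width: 0.017
```

```bash
cat > st.py <<'E'
from h import *
from scipy.spatial.transform import Rotation as R
np.set_printoptions(precision=4,suppress=True)
def st():
    o=get_obs();M=R.from_quat(o["tool_rot"]).as_matrix();y=M[:,1];g=o["position"]-.0187*y
    v=g-np.array([O_[0],O_[1],.035]);lx=c_*v[0]+s_*v[1]
    print(o["time"],o["position"],o["ft_force"],o["grip_width"]);print("grasp",g,"local x",lx,"frame angle",np.arctan2(lx,v[2]),"r",np.hypot(lx,v[2]),"tilt deg",np.degrees(np.arcsin(-(c_*y[0]+s_*y[1]))))
    return o
E
python3 - <<'E'
from st import *
st()
E
```

```text
7.15 [0.5266 0.0677 0.2386] [ 1.0537  0.5262 -4.3007] 0.016997826458290073
grasp [0.5231 0.067  0.257 ] local x 0.04209388054467403 frame angle 0.1874003747944677 r 0.2259401861906525 tilt deg -10.916587035594526
```

Emit:
jog_arm:
  increments:
    - [[0.3,-1.3,0,-0.0048,-0.0009,0.001,1],[0.5,-2.7,0,-0.0095,-0.0018,0.002,1],[0.8,-4,0,-0.0143,-0.0027,0.0028,1],[1.0,-5.4,0,-0.019,-0.0036,0.0035,1],[1.3,-6.7,0,-0.0238,-0.0045,0.0041,1],[1.5,-8,0,-0.0287,-0.0055,0.0045,1],[1.8,-9.4,0,-0.0335,-0.0064,0.0049,1],[1.8,-9.4,0,-0.0335,-0.0064,0.0049,1]]

```text
time: 7.95
position: [0.4924, 0.061, 0.2435]
tool_rot: [-0.438, 0.365, -0.525, 0.632]
ft_force: [0.9, -0.2, -4.6]
grip_width: 0.0173
```

```bash
python3 - <<'E'
from st import *
st()
print(pix("side",foot(0,2.6)),pix("side",foot(.05,2.6)),pix("side",W(0,.115,.26)),pix("side",W(0,-.115,.26)),pix("side",W(.225*np.sin(.05),-.115,.26)))
cv2.imwrite("pics/s7.png",cv2.resize(camera("side")[80:290,200:400,::-1],None,fx=2.8,fy=2.8))
E
```

```text
7.95 [0.4924 0.061  0.2435] [ 0.9215 -0.2499 -4.5639] 0.01727324084530915
grasp [0.486  0.0597 0.261 ] local x 0.0042095299791582216 frame angle 0.018622660860300785 r 0.22605648751645446 tilt deg -20.554866143038826
[259.6073 222.9981] [259.515  222.0821] [278.6662 157.6704] [327.486  188.8977] [330.4482 187.4897]
```

View pics/s7.png

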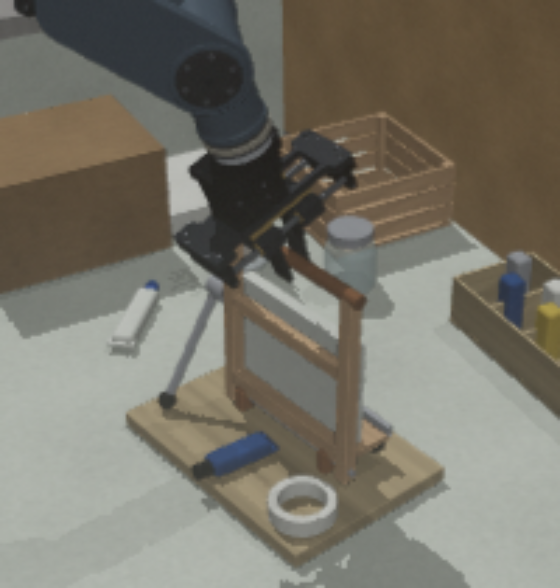

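The frame is nearly upright: the rail end is at (358,300) and the foot at (167,401), both matching the upright prediction. I'll ease it back the last few millimetres and watch for the leg's contact force.

Emit:
jog_arm:
  increments:
    - [[0.1,-0.5,0,-0.0015,-0.0003,-0.0005,1],[0.2,-0.9,0,-0.003,-0.0006,-0.001,1],[0.2,-0.9,0,-0.003,-0.0006,-0.001,1],[0.2,-0.9,0,-0.003,-0.0006,-0.001,1]]

```text
time: 8.4
position: [0.4909, 0.0606, 0.2435]
tool_rot: [-0.432, 0.36, -0.528, 0.636]
ft_force: [0.2, 3.6, 4.6]
grip_width: 0.0173
```

```bash
python3 - <<'E'
from st import *
st()
E
```

```text
8.4 [0.4909 0.0606 0.2435] [0.1568 3.5946 4.6057] 0.017287878263366193
grasp [0.4842 0.0593 0.2609] local x 0.002386994622419782 frame angle 0.010566562155966972 r 0.22590498277923776 tilt deg -21.602198882216577
```

Emit:
jog_arm:
  increments:
    - [[0,0,0,-0.0015,-0.0003,0,1],[0,0,0,-0.002,-0.0004,0,1],[0,0,0,-0.002,-0.0004,0,1],[0,0,0,-0.002,-0.0004,0,1]]

```text
time: 8.8
position: [0.489, 0.0602, 0.2435]
tool_rot: [-0.432, 0.36, -0.528, 0.637]
ft_force: [0.8, 3.6, 1.8]
grip_width: 0.0176
```

```bash
python3 - <<'E'
from st import *
st()
cv2.imwrite("pics/s8.png",cv2.resize(camera("side")[80:290,200:400,::-1],None,fx=2.8,fy=2.8))
cv2.imwrite("pics/t8.png",cv2.resize(camera("top")[100:280,200:400,::-1],None,fx=3,fy=3))
E
```

```text
8.8 [0.489  0.0602 0.2435] [0.8373 3.5654 1.8258] 0.017596969696461733
grasp [0.4823 0.0589 0.2609] local x 0.00043413609164556647 frame angle 0.0019215673244431706 r 0.22592825829839402 tilt deg -21.612211065613423
```

View pics/s8.png

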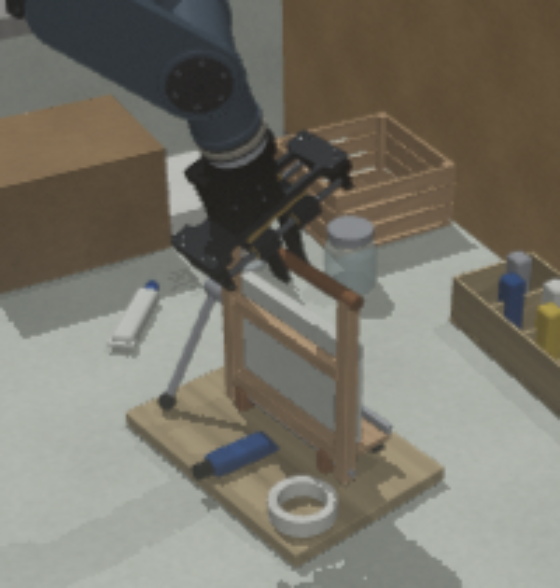

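View pics/t8.png

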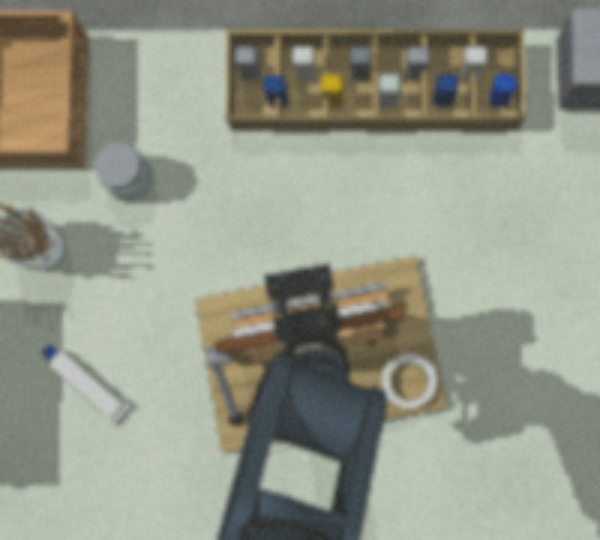

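Emit:
jog_arm:
  increments:
    - [[0,0,0,-0.001,-0.0002,-0.0003,1],[0,0,0,-0.001,-0.0002,-0.0003,1],[0,0,0,-0.001,-0.0002,-0.0003,1],[0,0,0,-0.001,-0.0002,-0.0003,1],[0,0,0,-0.001,-0.0002,-0.0003,1],[0,0,0,-0.001,-0.0002,-0.0003,1],[0,0,0,-0.001,-0.0002,-0.0003,1],[0,0,0,-0.001,-0.0002,-0.0003,1]]
  squeeze: 25

```text
time: 9.7
position: [0.4884, 0.0601, 0.2436]
tool_rot: [-0.431, 0.36, -0.528, 0.637]
ft_force: [0.9, 4.8, 5.5]
grip_width: 0.0175
```

```bash
python3 - <<'E'
from st import *
st()
im=camera("side")[:,:,::-1];cv2.imwrite("pics/s9.png",cv2.resize(im[130:270,240:360],None,fx=4.5,fy=4.5,interpolation=cv2.INTER_CUBIC))
E
```

```text
9.7 [0.4884 0.0601 0.2436] [0.9062 4.7533 5.5314] 0.017519522227725088
grasp [0.4816 0.0588 0.261 ] local x -0.0002590421268636163 frame angle -0.001146428746636702 r 0.22595576425199623 tilt deg -21.666947703236527
```

View pics/s9.png

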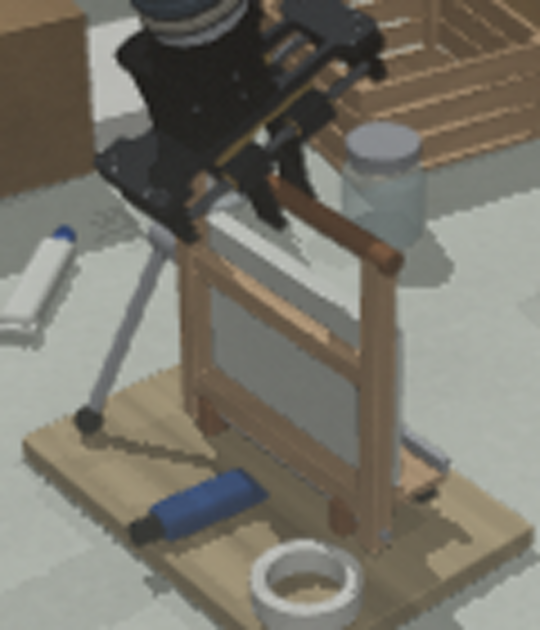

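The frame is upright with the foot on the board at (88,420). The rail is held between the fingers and the forces are small. Handing in.

```bash
python3 - <<'E'
from st import *
st();print(hand_in())
E
```

```text
9.75 [0.4883 0.0601 0.2435] [0.8174 3.8605 5.2193] 0.017214377539245516
grasp [0.4816 0.0588 0.2609] local x -0.00029722635899584395 frame angle -0.0013156654802467748 r 0.22591338695662225 tilt deg -21.6595838317245
the job is handed in; nothing more can be done
None
```

The easel is upright with its leg down, and the gripper was still holding the rail when I handed in at 9.75 s.

I pushed the folded leg over centre with the shut fingers, from the front. It then fell by itself to its stop behind the easel. After that I gripped the middle of the round rail with 20 N, raised to 25 N for the final hold, and swung the frame up along its arc.

Last checks:
- **Leg:** before the lift, the foot was within a pixel of where a 2.6 rad leg angle puts it. With the frame up, it appears to stand on the board.
- **Frame:** the grasp point puts the tipping angle at about 0.00 rad. My estimate of the base position could be off enough to shift that by about 0.02 rad. The travel from the grip suggested it was within about 0.01 rad of upright.
- **Grip:** the finger opening was 17.2 mm on the 18 mm rail. The readings at the end of each move were at most about 7.5 N.
- **Painting and other things:** the fingers stayed about 50 mm from the painting by calculation. In the last pictures the nearby studio things (tape roll, both tubes, jar and stick pot) had not moved. I did not look again at the bottle, bowl and brush, but the arm never went near them.

No check failed. I did not feel a clear contact force from the leg on the board, so that contact is judged from the picture only.

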